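# Balance a tin of engraving blanks on the trip balance

### The arm

A 6-joint arm with a two-finger parallel gripper is mounted at the origin on the work surface. World frame = base frame: x ahead of the robot, y to its left, z up, the work surface at z = 0. Lengths are in m, angles in degrees, forces in N, time in s.
With the tool pointing down it reaches from about 0.35 to 0.85 m from the base axis. Payload 8.1 kg.
Tool frame: the origin (TCP) lies on the centre line of the jaws, within the pads' length; the fingertips stand 8 mm ahead of it and the grasp point (between the pads) lies 11 mm behind it; z points along the fingers, y is the line along which they close (so a half turn about z gives the same grasp; the last joint's range is limited). The gripper opens to 85 mm and grips with 20 to 120 N. Pads are 22 mm wide; open, the fingers measure 114 mm over their backs; the gripper's body (76 mm by 85 mm) begins 54 mm behind the grasp point. The pads swing forward as they close: fully open they stand 13 mm farther back than shut.
Start: joints at [-69.866, 7.471, 85.268, -0, 87.261, -4.893], TCP at [0.254, -0.544, 0.2] pointing down, gripper open.
Joint ranges: [-169.43, 169.43], [-51.17, 129.36], [1.28, 143.12], [-76.62, 256.62], [0, 156.53], [-152.29, 152.29]. Speed limits (degrees/s): [136.94, 136.94, 159.86, 180, 180, 180].

### API

Orientations are given as a 3x3 rotation matrix whose columns are the frame's x, y, z axes.
In Python, from workcell import r gives the robot as it stands. Calls block until the motion is done:
- r.movep(position, orientation): joint-space move of the TCP to a pose.
- r.move_straight(position, orientation=None, max_speed=0.15, threshold=None): straight line of the TCP; orientation=None keeps the orientation; max_speed is the mean speed in m/s. With threshold (N) it stops when the force on the tool has changed by that much, and returns True; else False.
- r.set_joints(angles): joint-space move.
- r.move_gripper(opening, force=None): opening from 0.0 (shut) to 1.0 (fully open); force is the grip in N (None keeps the last); returns when the fingers have stopped.
- r.pause(seconds).
- r.ik(position, orientation): joint angles nearest the present ones, or None.
- r.capture(name): name is "scene" or "top"; returns a dict with "pixels" (400x640x3 uint8, red, green, blue), "range_z" (400x640 float32, m along the optical axis (not along the pixel's ray), 0 where there is no reading), "fx", "fy", "cx", "cy" (pixels), "T" (4x4, takes a point from camera to world coordinates). Camera axes: x right, y down, z forward; pixel columns grow to the right and rows downward; lengths in m; the calibration is good to about 2 mm. A picture is of the moment at which its call begins.
A pose or a line that the arm cannot do raises r.MotionError and nothing moves.
- r.hand_in(): hands the job in; it is judged then, once.
Trained networks look in the newest picture that a camera, given by its name, has taken for a name from the list of things; names that differ only in an ending like _2 or _b are one class to them, and where a whole thing is asked for, a point or a joint stands for the part that bears it (a point fixed in the world has none). Each returns a list of dicts, best first, with "p" (0 to 1); they miss things now and then, are a little off and sometimes report something else, mostly with a low value. They report only what shows in the picture. A call takes as long as a camera call. They do not tell look-alikes from the thing itself.
- r.boxes_of(thing, camera): "box" ([left, top, right, bottom] in pixels, round what is visible of it).
Readings, each from a call of its own:
- r.current_t(): time.
- r.current_q(): joint angles.
- r.current_qd(): joint speeds.
- r.current_effort(): joint torques, N m.
- r.current_ee_pos(): TCP position.
- r.current_tool_rot(): TCP orientation.
- r.current_ft_force(): force on the tool from outside, world axes, zero at the start.
- r.current_ft_torque(): the same for the moment, N m.
- r.current_opening(): opening from 0.0 (shut) to 1.0 (fully open).
- r.current_finger_force(): force on a finger pad.
Only numpy, scipy, OpenCV 4.12 (cv2) and the standard library are available. Lean on these libraries where they do the work, as an engineer would, in place of code of your own. Each camera call takes 0.05 s, during which the arm holds its last target. There are 200 camera calls.

### The job

Weigh the tin of engraving blanks that stands on the right pan of the two-pan balance: lower the one suitable ring weight over the stem of the empty left pan until it sits down on the pan, then push the sliding poise along the front bar until the beam floats level, and let go. The pivots are delicate: never press on the pans, bar or poise with more than about a kilogram (push the poise, do not pinch it), and do not let the weight drop or slam down. Do not touch the tin, keep the other two weights off the balance, and leave the jar, tape roll and brush where they are.

Things in the scene. Friction and masses are not known exactly. Their poses are not given: they have to be found in the camera images.
- balance_mid (a point): middle of the two-pan balance, on the beam's pivot line, 70 mm above the table. y runs along the beam from right pan to left pan, -x is the front (rider bar side), z up. Grey foot 100 x 300 mm, 46 mm tall; 30 mm behind the pivot stands a white index plate 70 mm wide, top 172 mm above the table, whose black mark meets the beam's black needle (tip at 190 mm) when level.
- beam (a joint): tilt of the beam, rad: 0 level, positive = left pan low; stops and start: -0.12 (tin side down), +0.12. No pivot friction, settles in 1.5 s. Off the stops 0.2 x tilt = 9.81 x (0.12 x (mass on left pan - mass on right pan, kg) + 0.15 x poise position, m), so the stops are about 20 g off level. Pressing the empty left pan down to level takes just the force that is missing there.
- poise (a joint): position of the poise along the rider bar, m: 0 at the bar's middle mark, positive towards the left pan (adds to the left side), stops at -0.06 and +0.06. It stays where left; about 1 N moves it. 10 mm of travel equals 12.5 g on the left pan.
- poise_tab (a point): centre of the poise's upright tab, 106 mm above the table at mid-bar. Poise: 150 g dark steel block, 26 mm along the aluminium rider bar, which runs parallel to the beam 105 mm in front of the pivot line and tilts with it. The tab on it is 10 mm thick along the bar, 20 mm across it, from 26 mm below this point (block top) to 18 mm above. Axes as the balance's.
- stem_tip (a point): top of the upright steel stem at the middle of the left pan: 12 mm thick, 32 mm tall above the pan, top 4 mm tapered to 7 mm; axes as the balance's. The pan goes up and down without tilting, by 0.12 m x beam tilt: its top is 100 mm above the table when level, 114 mm at the start, 86 mm at the lower stop.
- seat (a point): middle of the left pan's top face (bottom of the stem): a flat aluminium disc 110 mm across; pan centres are 120 mm left and right of the pivot.
- pan_right_top (a point): middle of the top face of the right pan, an equal disc without a stem, on which the tin stands.
- tin_center (a point): centre of the closed aluminium tin, 72 mm across, 36 mm tall, standing near the middle of the right pan; its mass is unknown, between 100 and 330 g. With the nearest ring weight the poise can make up the rest.
- tray: low wooden board 290 (its x) x 90 x 8 mm, left of the balance, on which the three ring weights stand in a row about 95 mm apart in any order; origin under its centre
- small_center (a point): 100 g ring weight, bare steel: flat disc 40 mm across, 5 mm thick, with a round neck (26 mm across, 22 mm tall, to grip) on top, one 15 mm hole straight through both. This point is on its axis half-way up, 13.5 mm above its underside. Starts standing neck up on the tray (tray top 8 mm above the table).
- medium_center (a point): 200 g ring weight, bare steel: flat disc 54 mm across, 8 mm thick, with a round neck (26 mm across, 22 mm tall, to grip) on top, one 15 mm hole straight through both. This point is on its axis half-way up, 15 mm above its underside. Starts standing neck up on the tray (tray top 8 mm above the table).
- large_center (a point): 300 g ring weight, bare steel: flat disc 64 mm across, 10 mm thick, with a round neck (26 mm across, 22 mm tall, to grip) on top, one 15 mm hole straight through both. This point is on its axis half-way up, 16 mm above its underside. Starts standing neck up on the tray (tray top 8 mm above the table).
- jar: white round jar with black cap, 60 across, 75 tall, bystander; origin under its centre
- tape: roll of clear tape lying flat, 90 across, 24 tall, bystander; origin under its centre
- brush: small hand brush lying on the table right of the balance, bystander
Things that resemble listed ones, but are neither listed nor needed, are in the scene too. Leave any blue or yellow look-alike of the part that bears large_center alone.

How it is judged:
By the outcome, as a careful person would: the job done as asked, in the order asked, and still so for the second after the job is handed in, with the robot touching nothing.
It also fails if it takes over 72 s, if anything falls off the work surface, if the arm or the gripper's body presses on something with over 40 N, if the wrist force passes 120 N, or if a joint passes its speed limit or range.

## Working session

There is one attempt and no reset: what is moved stays moved. The work goes in short steps, each a Python script; the robot and the scene stay as the last script left them, time stands still between calls to the robot, and variables do not carry over. Pictures are saved under pics/ and viewed, at most 10 in all, crops included, and the job is handed in when it is done.

```bash
ls; mkdir -p pics
python3 - <<'E'
from workcell import r
import cv2,numpy as np
print(r.current_t())
for c in("scene","top"):
    d=r.capture(c); cv2.imwrite(f"pics/{c}0.png",d["pixels"][:,:,::-1]); np.savez(f"{c}0.npz",**d)
    print(c,d["fx"],d["cx"],d["cy"],d["T"].round(3).tolist())
    for n in["small_center","medium_center","large_center","stem_tip","poise_tab","tin_center","beam","tray","balance_mid"]:
        try: print(n,[(np.round(b["box"]).tolist(),round(b["p"],2)) for b in r.boxes_of(n,c)][:5])
        except Exception as e: print(n,e)
print(r.current_t())
E
```

```text
pics
0.0
scene 395.1870516712056 313.9364121998142 194.96603007717098 [[0.552, 0.422, -0.719, 1.432], [0.834, -0.295, 0.467, -0.566], [-0.015, -0.857, -0.515, 0.696], [0.0, 0.0, 0.0, 1.0]]
small_center []
medium_center [([389.0, 179.0, 403.0, 198.0], 0.44)]
large_center [([394.0, 164.0, 414.0, 176.0], 0.52), ([360.0, 169.0, 383.0, 189.0], 0.48)]
stem_tip [([312.0, 176.0, 354.0, 200.0], 0.85)]
poise_tab [([287.0, 176.0, 291.0, 199.0], 0.66), ([339.0, 168.0, 416.0, 196.0], 0.22)]
tin_center [([245.0, 204.0, 274.0, 227.0], 0.97), ([365.0, 171.0, 382.0, 188.0], 0.7)]
beam [([264.0, 176.0, 334.0, 224.0], 0.7)]
tray [([339.0, 168.0, 417.0, 195.0], 0.92)]
balance_mid [([242.0, 179.0, 355.0, 256.0], 0.64), ([268.0, 178.0, 331.0, 223.0], 0.47), ([318.0, 178.0, 357.0, 199.0], 0.43)]
top 453.7860210533505 319.8247691703024 200.01159459012533 [[0.019, -0.991, 0.129, 0.432], [-1.0, -0.017, 0.018, -0.024], [-0.016, -0.13, -0.991, 1.276], [0.0, 0.0, 0.0, 1.0]]
small_center [([216.0, 255.0, 231.0, 269.0], 0.53)]
medium_center [([201.0, 185.0, 224.0, 201.0], 0.74), ([386.0, 177.0, 411.0, 210.0], 0.32), ([336.0, 222.0, 347.0, 238.0], 0.31), ([286.0, 160.0, 328.0, 204.0], 0.16)]
large_center [([250.0, 229.0, 274.0, 256.0], 0.86), ([157.0, 214.0, 177.0, 236.0], 0.85), ([206.0, 218.0, 228.0, 239.0], 0.59)]
stem_tip [([281.0, 161.0, 328.0, 205.0], 0.82)]
poise_tab [([386.0, 177.0, 412.0, 210.0], 0.57)]
tin_center [([383.0, 175.0, 411.0, 208.0], 0.75)]
beam [([313.0, 185.0, 383.0, 234.0], 0.61)]
tray [([323.0, 126.0, 352.0, 156.0], 0.36)]
balance_mid [([284.0, 165.0, 418.0, 233.0], 0.82), ([194.0, 177.0, 242.0, 284.0], 0.59)]
1.0
```

Run:
```python
import cv2
a=cv2.imread("pics/top0.png")[110:300,130:440]; cv2.imwrite("pics/topc.png",cv2.resize(a,None,fx=2.5,fy=2.5,interpolation=cv2.INTER_CUBIC))
a=cv2.imread("pics/scene0.png")[130:270,230:430]; cv2.imwrite("pics/scenec.png",cv2.resize(a,None,fx=4,fy=4,interpolation=cv2.INTER_CUBIC))
```

```text
(no output)
```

View pics/topc.png

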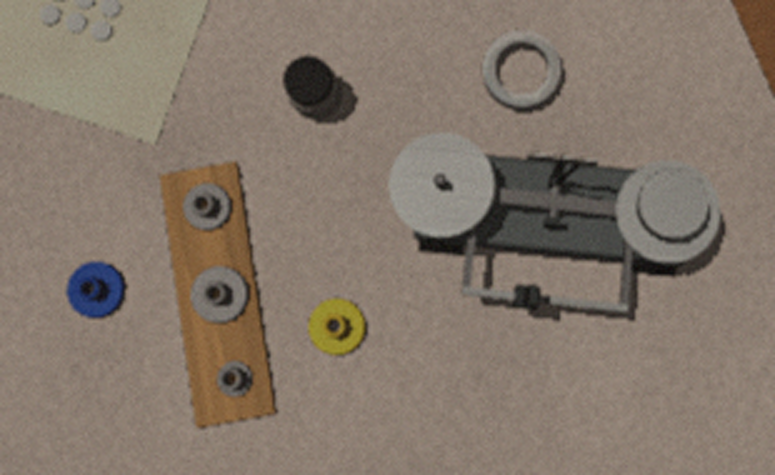

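View pics/scenec.png

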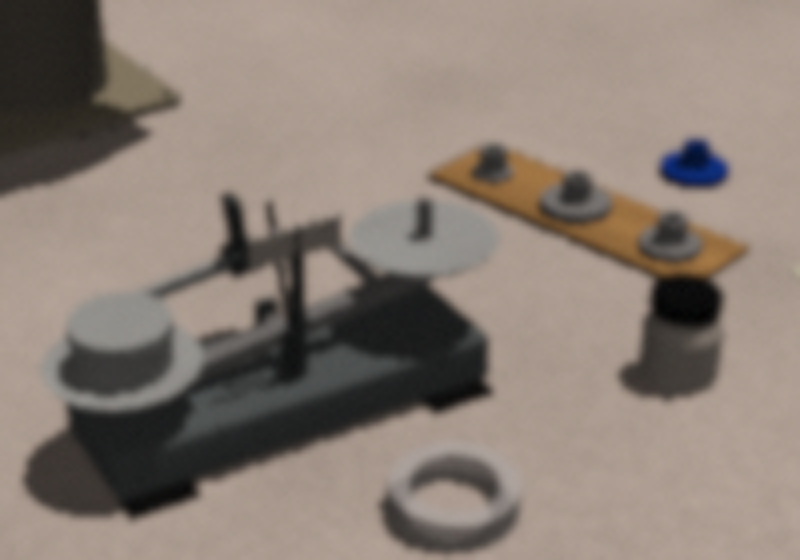

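The top view shows the three weights on the tray at full-image pixels of about (213,192), (218,228) and (224,262): medium, large and small. The left pan's stem is at (307,183), the tin at (400,193) and the poise at (340,229). The blue and yellow look-alikes are at (168,226) and (265,241). In the scene view, the left pan is up and the poise sits near mid-bar.

```bash
cat > h.py <<'E'
import numpy as np,cv2
def ray(d,u,v,z):
    T=d["T"];k=T[:3,:3]@np.array([(u-d["cx"])/d["fx"],(v-d["cy"])/d["fy"],1.]);return T[:3,3]+k*(z-T[2,3])/k[2]
def cloud(d):
    v,u=np.mgrid[:400,:640];Z=d["range_z"]
    P=np.stack([(u-d["cx"])/d["fx"]*Z,(v-d["cy"])/d["fy"]*Z,Z],-1)
    W=P@d["T"][:3,:3].T+d["T"][:3,3];W[Z==0]=np.nan;return W
def proj(d,p):
    q=np.linalg.inv(d["T"])@np.append(p,1);return np.array([d["fx"]*q[0]/q[2]+d["cx"],d["fy"]*q[1]/q[2]+d["cy"]])
E
python3 - <<'E'
import numpy as np,cv2
from h import *
d=dict(np.load("top0.npz"));s=dict(np.load("scene0.npz"))
W=cloud(d);hsv=cv2.cvtColor(d["pixels"],cv2.COLOR_RGB2HSV)
px=d["pixels"]
for n,c,R,z0 in[("med",(213,192),.027,.016),("large",(218,228),.032,.018),("small",(224,262),.02,.013)]:
    for nm,dd in(("top",d),):
        # disc by saturation
        m=(hsv[...,1]<70).astype(np.uint8);k=np.zeros_like(m);cv2.circle(k,c,15,1,-1);m&=k
        k2,l,st,ce=cv2.connectedComponentsWithStats(m);i=1+np.argmax(st[1:,4]);cs,_=cv2.findContours((l==i).astype(np.uint8),0,1)
        h=cv2.convexHull(cs[0]);M=cv2.moments(h);cc=(M['m10']/M['m00'],M['m01']/M['m00'])
        A=M['m00']
        print(n,"disc",np.round(cc,1),np.round(ray(d,*cc,z0),4),"diam",2*np.sqrt(A/np.pi)*1.26/d["fx"])
    w=W.reshape(-1,3);p=ray(d,*c,.03);near=np.hypot(*(w[:,:2]-p[:2]).T)<.03
    q=w[near&(w[:,2]>.028)];print("  neck pts",len(q),q.mean(0).round(4),q.max(0).round(4),q.min(0).round(4))
w=W.reshape(-1,3)
for nm,c,lo,hi,R in[("Lpan",(305,183),.105,.122,.075),("stem",(307,183),.128,.16,.03),("Tin",(400,193),.11,.135,.06),("Rpan",(398,195),.078,.095,.075)]:
    p=ray(d,*c,(lo+hi)/2);q=w[(np.hypot(*(w[:,:2]-p[:2]).T)<R)&(w[:,2]>lo)&(w[:,2]<hi)]
    if len(q)>4:
        (cx,cy),rr=cv2.minEnclosingCircle(q[:,:2].astype(np.float32));print(nm,len(q),q.mean(0).round(4),"MEC",round(cx,4),round(cy,4),round(rr,4),"z",q[:,2].min().round(3),q[:,2].max().round(3))
ws=cloud(s).reshape(-1,3)
print("poise top", [ (len(q),q.mean(0).round(4),q.min(0).round(4),q.max(0).round(4)) for q in [x[(np.abs(x[:,0]-.39)<.06)&(np.abs(x[:,1]+.06)<.08)&(x[:,2]>.1)] for x in(w,ws)] if len(q)])
for y in range(158,210,3):print(y,[ "%d"%(1000*W[y,x,2]) if W[y,x,2]==W[y,x,2] else "-" for x in range(280,334,3)])
E
```

```text
med disc [212.3 192.3] [0.613  0.3031 0.016 ] diam 0.04978576472481436
  neck pts 57 [0.6126 0.3033 0.0363] [0.6249 0.3158 0.0421] [0.5999 0.2918 0.0281]
large disc [217.3 227.4] [0.5142 0.2837 0.018 ] diam 0.0611958205349232
  neck pts 59 [0.5129 0.2845 0.0372] [0.5249 0.2959 0.0434] [0.5005 0.2728 0.0284]
small disc [223.5 261.2] [0.4214 0.2631 0.013 ] diam 0.0366050341936582
  neck pts 54 [0.42   0.2638 0.0336] [0.4328 0.2764 0.0396] [0.4084 0.252  0.028 ]
Lpan 1350 [0.6249 0.0351 0.1139] MEC 0.6252 0.0349 0.0551 z 0.107 0.12
stem 19 [0.6243 0.0345 0.1423] MEC 0.6208 0.0346 0.0038 z 0.128 0.15
Tin 620 [ 0.6077 -0.2035  0.121 ] MEC 0.608 -0.2047 0.0363 z 0.11 0.128
Rpan 711 [ 0.5982 -0.2001  0.0853] MEC 0.6056 -0.2043 0.0554 z 0.078 0.095
poise top []
158 ['1', '-2', '0', '0', '-3', '0', '-2', '0', '-1', '0', '-1', '3', '-1', '-1', '-1', '2', '-4', '0']
161 ['0', '1', '4', '-5', '-2', '1', '-2', '-2', '-1', '-2', '-2', '0', '4', '-1', '-1', '4', '0', '1']
164 ['0', '0', '-2', '0', '2', '-2', '0', '117', '111', '113', '114', '0', '0', '-9', '1', '2', '1', '-3']
167 ['-3', '-3', '-4'
[... 1084 characters left out ...]
', '81']
194 ['0', '3', '0', '111', '112', '114', '116', '116', '112', '114', '112', '116', '116', '112', '114', '46', '42', '42']
197 ['-1', '0', '0', '-1', '109', '114', '117', '116', '113', '112', '115', '117', '113', '113', '113', '46', '42', '47']
200 ['-2', '-4', '3', '0', '-4', '114', '113', '114', '111', '113', '110', '111', '113', '114', '45', '48', '43', '44']
203 ['0', '0', '-1', '3', '0', '38', '113', '108', '113', '112', '111', '107', '49', '85', '49', '42', '48', '48']
206 ['0', '2', '-3', '-1', '-3', '0', '27', '33', '41', '40', '38', '43', '42', '84', '45', '49', '45', '43']
209 ['0', '6', '1', '0', '-1', '-2', '6', '3', '3', '6', '3', '4', '82', '80', '10', '23', '26', '31']
```

```bash
cat >> h.py <<'E'
A=np.array([.0814,.9967,0]);A/=np.linalg.norm(A)   # beam direction (balance y)
B=np.array([A[1],-A[0],0])
def down(y):  # tool rot pointing down with closing line y
    y=np.array(y,float);y/=np.linalg.norm(y);z=np.array([0,0,-1.]);return np.stack([np.cross(y,z),y,z],1)
def pick(r,y):
    return down(y)
E
python3 - <<'E'
from workcell import r
from h import *
print(r.current_tool_rot().round(2).tolist() if hasattr(r.current_tool_rot(),'round') else r.current_tool_rot())
d=dict(np.load("top0.npz"));W=cloud(d)
for y in range(218,242,2):print(y,["%d"%(1000*W[y,x,2]) for x in range(326,352,2)])
R=down(A)
q1=r.ik([.625,.035,.20],R);q2=r.ik([.625,.035,.20],down(-A));print(q1,q2)
R=R if abs(q1[5])<abs(q2[5]) else down(-A)
r.movep([.625,.035,.20],R)
r.move_gripper(0.0,20)
r.move_straight([.625,.035,.165],max_speed=.1)
r.pause(.3)
f=lambda:np.mean([r.current_ft_force() for _ in range(1)],0)
def rd(n=6):
    o=[]
    for _ in range(n):o.append(r.current_ft_force());r.pause(.05)
    o=np.array(o);print(o.mean(0).round(3),o.std(0).round(3));return o.mean(0)
b=rd();r.move_straight([.625,.035,.140],max_speed=.03);r.pause(.8);F=rd()
print("force",F-b,r.current_ee_pos())
r.move_straight([.625,.035,.20],max_speed=.1);print(r.current_t())
E
```

```text
[[0.91, 0.42, -0.0], [0.42, -0.91, 0.0], [-0.0, -0.0, -1.0]]
218 ['-1', '1', '-5', '-2', '-1', '0', '0', '3', '5', '-1', '-4', '0', '0']
220 ['-7', '-3', '-2', '-1', '-2', '0', '-2', '-2', '0', '2', '1', '-1', '-3']
222 ['-4', '-2', '0', '-2', '-5', '0', '2', '0', '-2', '1', '2', '-1', '0']
224 ['0', '3', '-3', '3', '-4', '1', '0', '0', '123', '-1', '0', '2', '-5']Traceback (most recent call last):
  File "<stdin>", line 5, in <module>
ValueError: cannot convert float NaN to integer
```

Run:
```python
from workcell import r
from h import *
d=dict(np.load("top0.npz"));w=cloud(d)[215:245,320:360].reshape(-1,3)
q=w[w[:,2]>.095];print(len(q),q.round(3).tolist())
p=q.mean(0)-np.array([.6153,-.0847,0]);print("poise A,B",p@A,p@B)
R=down(A);q1=r.ik([.625,.035,.20],R);q2=r.ik([.625,.035,.20],down(-A));print(q1,q2)
R=R if abs(q1[5])<abs(q2[5]) else down(-A)
r.movep([.625,.035,.20],R)
r.move_gripper(0.0,20)
r.move_straight([.625,.035,.165],max_speed=.1)
r.pause(.3)
def rd(n=6):
    o=[]
    for _ in range(n):o.append(r.current_ft_force());r.pause(.05)
    o=np.array(o);print(o.mean(0).round(3),o.std(0).round(3));return o.mean(0)
b=rd();r.move_straight([.625,.035,.140],max_speed=.03);r.pause(.8);F=rd()
print("force",F-b,r.current_ee_pos())
r.move_straight([.625,.035,.20],max_speed=.1);print(r.current_t())
```

```text
42 [[0.522, -0.06, 0.123], [0.522, -0.062, 0.122], [0.521, -0.055, 0.105], [0.519, -0.057, 0.121], [0.519, -0.06, 0.127], [0.519, -0.062, 0.128], [0.519, -0.065, 0.127], [0.519, -0.068, 0.124], [0.518, -0.055, 0.106], [0.517, -0.058, 0.12], [0.516, -0.062, 0.128], [0.517, -0.065, 0.124], [0.517, -0.068, 0.124], [0.515, -0.055, 0.107], [0.514, -0.058, 0.121], [0.514, -0.06, 0.123], [0.514, -0.063, 0.124], [0.514, -0.065, 0.126], [0.513, -0.055, 0.106], [0.512, -0.058, 0.123], [0.512, -0.06, 0.125], [0.512, -0.063, 0.122], [0.512, -0.065, 0.125], [0.51, -0.055, 0.112], [0.509, -0.057, 0.125], [0.509, -0.06, 0.127], [0.509, -0.063, 0.126], [0.509, -0.065, 0.127], [0.507, -0.055, 0.113], [0.506, -0.057, 0.128], [0.506, -0.06, 0.126], [0.507, -0.063, 0.124], [0.506, -0.065, 0.126], [0.505, -0.055, 0.109], [0.504, -0.057, 0.128], [0.504, -0.06, 0.123], [0.504, -0.063, 0.123], [0.504, -0.065, 0.125], [0.503, -0.056, 0.102], [0.502, -0.058, 0.11], [0.502, -0.061, 0.113], [0.502, -0.063, 0.118]]
poise A,B 0.015743562315613413 -0.10540232467509045
[-1.48635289e+00  1.14813833e+01  8.08659556e+01 -2.54444375e-14
  8.76526611e+01 -8.68173968e+01] [-1.48635289e+00  1.14813833e+01  8.08659556e+01 -2.54444375e-14
  8.76526611e+01  9.31826032e+01]
[ 0.04  -0.021  0.067] [0.345 0.485 0.488]
[-0.163 -0.062 -0.057] [0.304 0.379 0.268]
force [-0.20245871 -0.04070648 -0.12396128] [0.6249821  0.03498698 0.13997389]
8.1417
```

Run:
```python
from workcell import r
from h import *
print(r.current_opening())
R=r.current_tool_rot();p=np.array([.625,.035,0])+B*.028
def rd(n=25):
    o=[]
    for _ in range(n):o.append(r.current_ft_force());r.pause(.02)
    o=np.array(o);return o.mean(0).round(3),o.std(0).round(2)
at=lambda z:[p[0],p[1],z]
r.move_straight(at(.15),max_speed=.1);b=rd();print(b)
r.move_straight(at(.108),max_speed=.04);r.pause(.7);c=rd();print(c)
for k in("scene","top"):
    d=r.capture(k);np.savez(f"{k}1.npz",**d)
    if k=="scene":cv2.imwrite("pics/s1.png",cv2.resize(d["pixels"][110:260,230:430,::-1],None,fx=4,fy=4,interpolation=cv2.INTER_CUBIC))
print("F",c[0]-b[0],r.current_ee_pos(),r.current_t())
```

```text
-0.0011031472364783014
(array([-0.04 , -0.085,  0.276]), array([0.52, 0.46, 0.59]))
(array([ 0.007, -0.001,  0.185]), array([0.53, 0.46, 0.54]))
F [ 0.047  0.084 -0.091] [0.65288928 0.03271851 0.10800091] 11.7
```

View pics/s1.png

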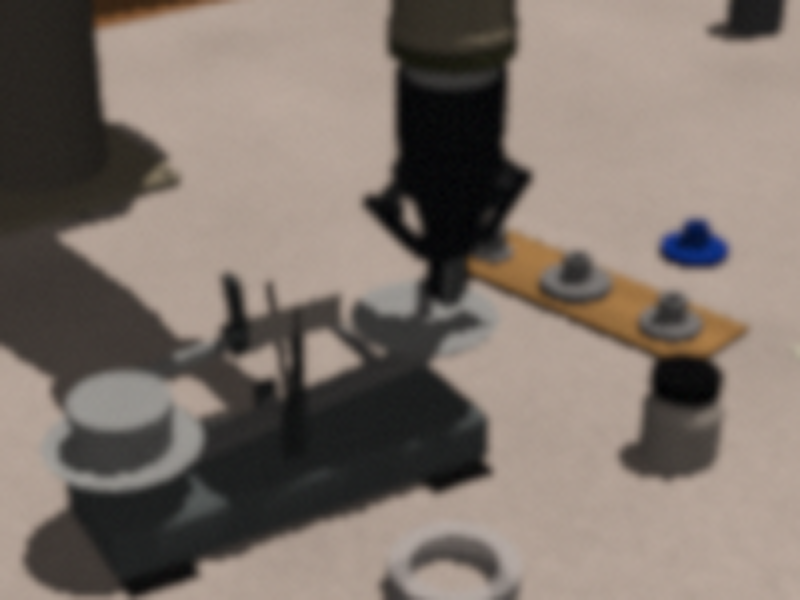

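The beam is still at the tin-side stop (needle near crop (270,290), pan still up), and the fingertip at about crop (450,300) seems to hover over the pan. I'll check its height by depth.

Run:
```python
from h import *
for k in("scene","top"):
    d=dict(np.load(k+"1.npz"));w=cloud(d)
    for zlo in np.arange(.09,.17,.008):
        m=(w[...,2]>zlo)&(w[...,2]<zlo+.008)&(np.abs(w[...,0]-.63)<.08)&(np.abs(w[...,1]-.035)<.08)
        q=w[m]
        if len(q):print(k,round(zlo,3),len(q),np.median(q,0).round(3),q.min(0).round(3)[:2],q.max(0).round(3)[:2])
d=dict(np.load("scene1.npz"));print("tip expected px",proj(d,[.653,.0327,.1]),"crop",(proj(d,[.653,.0327,.1])-[230,110])*4)
w=cloud(d)
for v in range(172,192,2):print(v,[" ".join("%d"%round(1000*t) if t==t else "-" for t in w[v,u]) for u in range(334,350,2)])
```

```text
scene 0.09 5 [0.626 0.007 0.091] [0.619 0.001] [0.63  0.012]
scene 0.106 13 [0.662 0.011 0.113] [ 0.571 -0.015] [0.676 0.049]
scene 0.114 474 [0.633 0.025 0.117] [ 0.57  -0.022] [0.681 0.086]
scene 0.122 8 [0.63  0.029 0.125] [0.625 0.027] [0.633 0.035]
scene 0.13 10 [0.629 0.029 0.133] [0.623 0.026] [0.633 0.035]
scene 0.138 11 [0.654 0.027 0.143] [0.626 0.024] [0.663 0.035]
scene 0.146 27 [0.659 0.027 0.15 ] [0.622 0.018] [0.665 0.044]
scene 0.154 28 [0.66  0.028 0.159] [0.646 0.017] [0.665 0.046]
scene 0.162 26 [0.658 0.024 0.165] [0.645 0.016] [0.665 0.045]
scene 0.17 28 [0.659 0.025 0.174] [0.648 0.016] [0.665 0.045]
top 0.106 472 [0.614 0.043 0.112] [0.572 0.001] [0.656 0.089]
top 0.114 412 [0.613 0.042 0.116] [0.572 0.001] [0.662 0.089]
top 0.122 2 [0.62  0.034 0.125] [0.62  0.031] [0.621 0.036]
top 0.13 2 [0.62  0.032 0.134] [0.619 0.031] [0.621 0.034]
top 0.138 11 [0.625 0.033 0.143] [0.62  0.031] [0.63  0.038]
top 0.146 6 [0.626 0.035 0.148] [0.622 0.03 ] [0.627 0.038]
tip expected px [340.82403325 196.95440742] crop [443.29613301 347.81762969]
172 ['661 1 194', '664 5 195'
[... 433 characters left out ...]
180 ['627 27 146', '647 19 158', '657 18 162', '657 25 160', '662 29 161', '662 36 159', '659 45 155', '447 222 3']
182 ['627 27 139', '646 19 151', '658 17 157', '656 26 153', '664 27 157', '665 33 155', '613 82 116', '618 86 117']
184 ['627 27 133', '628 33 132', '658 18 150', '658 24 148', '662 29 148', '664 34 148', '628 70 119', '628 77 117']
186 ['625 29 125', '633 30 128', '620 47 116', '659 24 142', '627 56 117', '631 60 117', '635 65 118', '635 73 115']
188 ['628 26 120', '631 31 120', '629 40 116', '633 44 117', '637 49 117', '637 56 115', '643 59 117', '646 64 116']
190 ['632 23 117', '636 28 117', '640 32 117', '641 38 116', '645 42 116', '651 45 118', '653 51 117', '656 56 117']
```

The fingertips are at z≈0.140 while the TCP reads 0.108. They sit about 32 mm behind the TCP, not 8 mm ahead as stated. I'll check this by contact.

```bash
cat >> h.py <<'E'
def rd(r,n=20):
    o=[]
    for _ in range(n):o.append(r.current_ft_force());r.pause(.02)
    return np.mean(o,0).round(3)
E
python3 - <<'E'
from workcell import r
from h import *
p=np.array(r.current_ee_pos());at=lambda z:[p[0],p[1],z]
r.move_straight(at(.092),max_speed=.06);b=rd(r);print("base",b)
for z in(.084,.076,.068):
    s=r.move_straight(at(z),max_speed=.04,threshold=5);r.pause(.3);print(z,s,rd(r)-b)
    if s:break
r.pause(.2)
d=r.capture("scene");np.savez("scene2.npz",**d)
c=d["pixels"][110:260,230:430,::-1]
cv2.imwrite("pics/s2.png",cv2.resize(c,None,fx=4,fy=4,interpolation=cv2.INTER_CUBIC))
w=cloud(d);q=w[(np.abs(w[...,0]-.63)<.06)&(np.abs(w[...,1]-.035)<.06)&(w[...,2]>.08)&(w[...,2]<.12)];print("pan z",np.median(q[:,2]))
print(rd(r,40)-b,r.current_ee_pos(),r.current_t())
E
```

```text
base [0.134 0.142 0.145]
0.084 False [ 0.004 -0.24  -0.239]
0.076 False [-1.699  0.055  1.808]
0.068 False [-1.656 -0.266  1.871]
pan z 0.1010628212473601
[-1.776 -0.268  1.972] [0.6528608  0.03273854 0.06797656] 16.3167
```

View pics/s2.png

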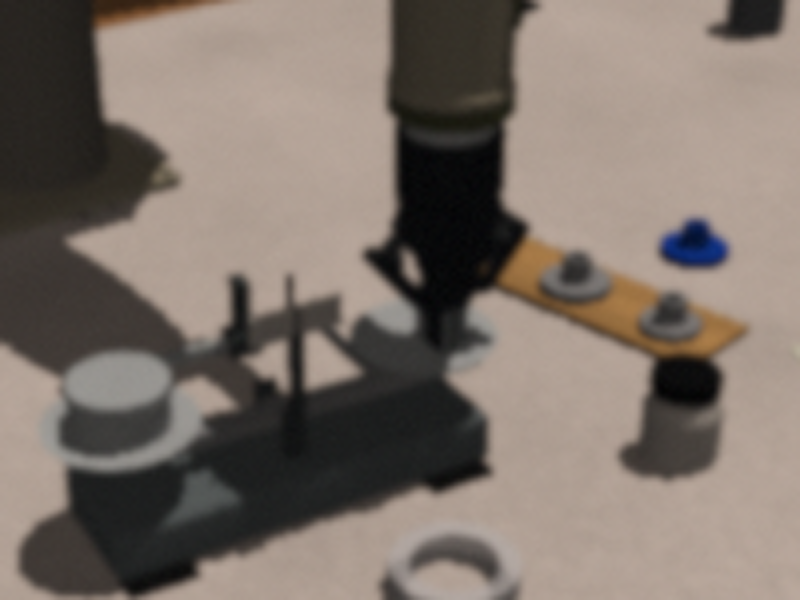

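The beam is now about level: needle at crop (290,290), pan at z≈0.10, Fz≈1.97 N. The sideways −1.7 N could be friction or an error in the force axes. A small sideways wiggle while pressed will tell which.

Run:
```python
from workcell import r
from h import *
p=np.array(r.current_ee_pos());b=np.array([.08,.0,.15])
for dx,dy in((.002,0),(-.001,0)):
    r.move_straight([p[0]+dx,p[1]+dy,.068],max_speed=.02);r.pause(.2);print(dx,rd(r,25)-b)
r.move_straight([p[0],p[1],.12],max_speed=.12);r.pause(.2);print("free",rd(r,25),r.current_t())
```

```text
0.002 [ 0.937 -0.128  1.735]
-0.001 [-1.479 -0.084  1.884]
free [-0.103 -0.025 -0.153] 19.3
```

So it is friction. Fz ≈1.9 N, about 193 g, plus the poise at +15.7 mm (about 20 g) puts the tin near 213 g, so the medium weight. I'll pick it up, allowing for the tip offset.

Run:
```python
from workcell import r
from h import *
R=r.current_tool_rot();x,y=.6128,.3032
print(r.ik([x,y,-.012],R),r.current_t())
r.movep([x,y,.08],R)
r.move_gripper(0.55,25)
print("hit",r.move_straight([x,y,-.012],max_speed=.08,threshold=6))
r.move_gripper(0.0,25)
print(r.current_opening(),r.current_finger_force(),r.current_ee_pos())
b=rd(r,10)
r.move_straight([x,y,.05],max_speed=.08);r.pause(.1);print(rd(r,10)-b)
r.move_straight([x,y,.15],max_speed=.15)
d=r.capture("scene");np.savez("scene3.npz",**d);print(r.current_opening(),r.current_t())
u=proj(d,[x,y,.17]).round().astype(int);print(u)
c=d["pixels"][max(0,u[1]-60):u[1]+60,u[0]-80:u[0]+80,::-1]
cv2.imwrite("pics/s3.png",cv2.resize(c,None,fx=4.5,fy=4.5,interpolation=cv2.INTER_CUBIC))
```

```text
[ 2.20299666e+01  3.02486999e+01  8.04639608e+01  1.02918853e-03
  6.92865552e+01 -6.33017463e+01] 19.3
hit False
0.30016206534127493 24.603450447320938 [ 0.61334605  0.30338802 -0.01108012]
[ 1.763  0.495 -7.942]
0.2912927628511764 24.725
[401 148]
```

View pics/s3.png

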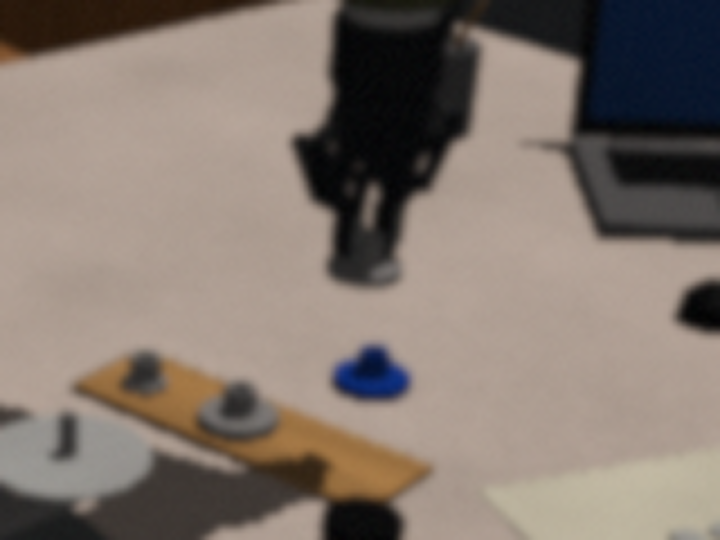

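The picture shows the medium weight held level under the fingers at about crop (365,265), and the other two still on the tray. Next I'll carry it over the stem and measure the disc against the stem.

Run:
```python
from workcell import r
from h import *
from scipy.optimize import least_squares
R=r.current_tool_rot();S=np.array([.6251,.0350])
def disc(d,p,zlo,zhi):
    w=cloud(d);q=w[(np.hypot(w[...,0]-p[0],w[...,1]-p[1])<.036)&(w[...,2]>zlo)&(w[...,2]<zhi)]
    print("n",len(q),q.mean(0).round(4),q[:,2].min(),q[:,2].max());return q
d=dict(np.load("scene3.npz"));q=disc(d,(.613,.303),.160,.182)
def fit(q):
    s=least_squares(lambda c:np.hypot(q[:,0]-c[0],q[:,1]-c[1])-.027,q[:,:2].mean(0)-[.015,-.01],loss="soft_l1",f_scale=.003);return s.x
print(fit(q[(q[:,2]<.178)]))
r.movep([*S,.160],R);r.pause(.2)
d=r.capture("scene");np.savez("scene4.npz",**d)
q=disc(d,S,.172,.192);print(fit(q[q[:,2]<.188]),r.current_ee_pos(),r.current_t())
w=cloud(d);m=(np.hypot(w[...,0]-S[0],w[...,1]-S[1])<.02)&(w[...,2]>.125)&(w[...,2]<.152);t=w[m];print("stem",len(t),np.median(t,0))
u=proj(d,[*S,.16]).round().astype(int)
c=d["pixels"][u[1]-40:u[1]+50,u[0]-60:u[0]+60,::-1];print(u)
cv2.imwrite("pics/s4.png",cv2.resize(c,None,fx=6,fy=6,interpolation=cv2.INTER_CUBIC))
```

```text
n 87 [0.6219 0.2919 0.1765] 0.16949596519269405 0.18188410433778313
[0.60884718 0.3033845 ]
n 111 [0.6368 0.0274 0.1878] 0.1808061942358461 0.19158360610648428
[0.62324228 0.0359123 ] [0.62511909 0.03639231 0.15985632] 26.0167
stem 32 [0.62862148 0.03050264 0.13801577]
[336 175]
```

View pics/s4.png

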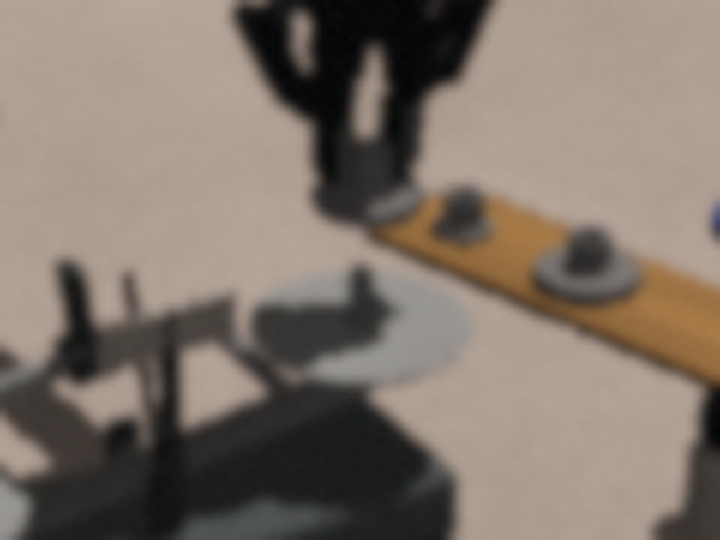

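The disc hangs over the stem, roughly in line with it (disc at crop (365,200), stem at (360,280)). I'll lower it with force checks.

Run:
```python
from workcell import r
from h import *
S=np.array([.6255,.0348])
r.move_straight([*S,.140],max_speed=.08);r.pause(.2);print(r.current_ee_pos());b=rd(r,15);print(b)
for z in(.124,.118,.112,.105):
    s=r.move_straight([*S,z],max_speed=.03,threshold=3);f=rd(r,12)-b;print(z,s,f.round(2),np.round(r.current_ee_pos(),4))
    if s or f[2]>1.2:break
print(r.current_t())
```

```text
[0.62581004 0.03471268 0.14047082]
[ 0.077  0.046 -1.943]
0.124 False [-0.1  -0.04  0.05] [0.6257 0.0348 0.1244]
0.118 False [ 0.07 -0.47 -0.03] [0.6256 0.0348 0.1181]
0.112 False [ 0.01  0.01 -0.09] [0.6256 0.0348 0.1121]
0.105 False [-0.1  -0.06  0.04] [0.6256 0.0348 0.1052]
29.4333
```

Run:
```python
from workcell import r
from h import *
S=np.array([.6255,.0348]);b=np.array([.077,.046,-1.943])
for z in(.098,.086,.078,.074):
    s=r.move_straight([*S,z],max_speed=.03,threshold=4);r.pause(.2);f=rd(r,12)-b;print(z,s,f.round(2))
    if s:break
d=r.capture("scene");w=cloud(d);q=w[(np.hypot(w[...,0]-.625,w[...,1]-.035)<.053)&(np.hypot(w[...,0]-.625,w[...,1]-.035)>.035)&(w[...,2]>.075)&(w[...,2]<.125)];print("pan z",np.median(q[:,2])-.0025)
c=d["pixels"][110:260,230:430,::-1];cv2.imwrite("pics/s5.png",cv2.resize(c,None,fx=4,fy=4,interpolation=cv2.INTER_CUBIC))
print(r.current_t())
```

```text
0.098 False [-0.02  0.06  0.24]
0.086 False [-1.12 -0.15  1.96]
0.078 False [-1.34 -0.19  1.87]
0.074 False [-0.2  -0.12  1.86]
pan z 0.09282234373945136
32.7167
```

View pics/s5.png

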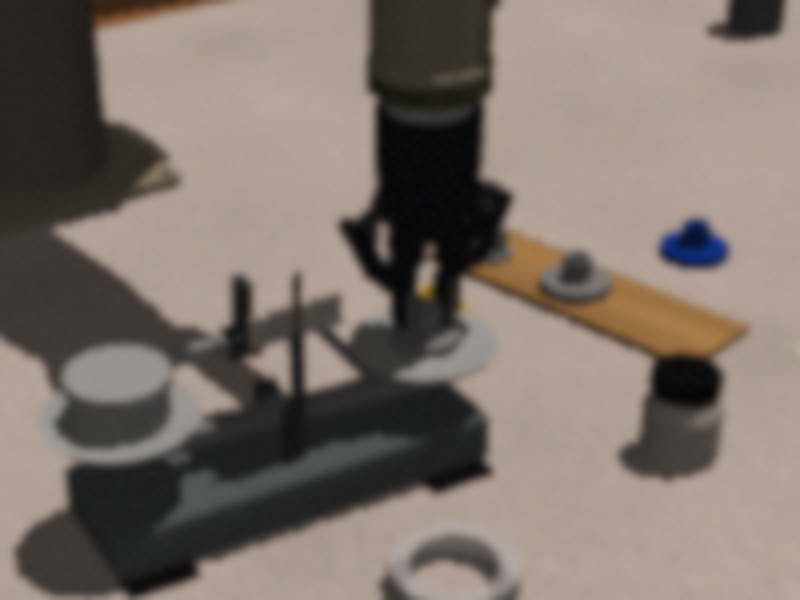

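The weight sits on the pan (pan z≈0.093, its full weight carried) and the needle is near upright at crop (297,285). Releasing it, then measuring the tilt.

```bash
cat >> h.py <<'E'
LP=np.array([.6251,.035]);RP=np.array([.6056,-.2043]);MID=np.array([.6153,-.0847])
def tilt(d):
    w=cloud(d);z=[]
    for P,r0,zn in((LP,.034,.1),(RP,.042,.1)):
        h=np.hypot(w[...,0]-P[0],w[...,1]-P[1]);q=w[(h>r0)&(h<.051)&(np.abs(w[...,2]-zn)<.024)][:,2];z.append(q.mean());z.append(len(q))
    return (z[2]-z[0])/.24,np.round(z,4)
def tab(d):
    w=cloud(d).reshape(-1,3);v=w[:,:2]-MID;a=v@A[:2];b=v@B[:2]
    q=(np.abs(a)<.08)&(b>-.118)&(b<-.092)&(w[:,2]>.114)&(w[:,2]<.14);return a[q].mean(),a[q].min(),a[q].max(),q.sum()
E
python3 - <<'E'
from workcell import r
from h import *
R=r.current_tool_rot();S=np.array([.6255,.0348])
r.move_gripper(.55,25)
r.move_straight([*S,.145],max_speed=.1)
t0=dict(np.load("top0.npz"));print("ref",tilt(t0),tab(t0))
P=MID+A[:2]*.06-B[:2]*.105
r.movep([P[0]-.04,P[1],.145],R);r.move_gripper(0.,20)
r.pause(.4)
for i in range(2):
    for k in("top","scene"):
        d=r.capture(k);print(k,tilt(d),tab(d))
    r.pause(.3)
np.savez("sc6.npz",**d);print(r.current_ee_pos(),r.current_t())
c=d["pixels"][110:260,230:430,::-1];cv2.imwrite("pics/s6.png",cv2.resize(c,None,fx=4,fy=4,interpolation=cv2.INTER_CUBIC))
E
```

```text
ref (np.float64(-0.11948520614279441), array([1.139e-01, 6.660e+02, 8.520e-02, 3.320e+02])) (np.float64(0.014476103163744584), np.float64(0.009055308093238028), np.float64(0.01931706189526785), np.int64(32))h.py:28: RuntimeWarning: Mean of empty slice.
  q=(np.abs(a)<.08)&(b>-.118)&(b<-.092)&(w[:,2]>.114)&(w[:,2]<.14);return a[q].mean(),a[q].min(),a[q].max(),q.sum()
  ret = ret.dtype.type(ret / rcount)
Traceback (most recent call last):
  File "h.py", line 28, in tab
    q=(np.abs(a)<.08)&(b>-.118)&(b<-.092)&(w[:,2]>.114)&(w[:,2]<.14);return a[q].mean(),a[q].min(),a[q].max(),q.sum()
                                                                                        ~~~~~~~~^^
ValueError: zero-size array to reduction operation minimum which has no identity
```

Run:
```python
import re
s=open("h.py").read();s=s.replace("return a[q].mean(),a[q].min(),a[q].max(),q.sum()","return (a[q].mean().round(4),a[q].min().round(4),a[q].max().round(4),q.sum()) if q.any() else None");open("h.py","w").write(s)
from workcell import r
from h import *
s0=dict(np.load("scene0.npz"));print("ref",tilt(s0),tab(s0))
for k in("top","scene"):
    d=r.capture(k);print(k,tilt(d),tab(d));np.savez(k+"6.npz",**d)
print(r.current_ee_pos(),r.current_t())
c=d["pixels"][110:260,230:430,::-1];cv2.imwrite("pics/s6.png",cv2.resize(c,None,fx=4,fy=4,interpolation=cv2.INTER_CUBIC))
```

```text
ref (np.float64(-0.09707915784272851), array([1.114e-01, 3.130e+02, 8.810e-02, 1.540e+02])) (np.float64(0.0102), np.float64(0.0059), np.float64(0.0172), np.int64(26))
top (np.float64(0.010286837481710345), array([9.820e-02, 5.670e+02, 1.007e-01, 3.380e+02])) None
scene (np.float64(0.014119890397283388), array([9.950e-02, 2.540e+02, 1.029e-01, 1.550e+02])) (np.float64(0.0166), np.float64(0.0126), np.float64(0.0212), np.int64(24))
[ 0.47552431 -0.01636002  0.14501422] 35.65
```

View pics/s6.png

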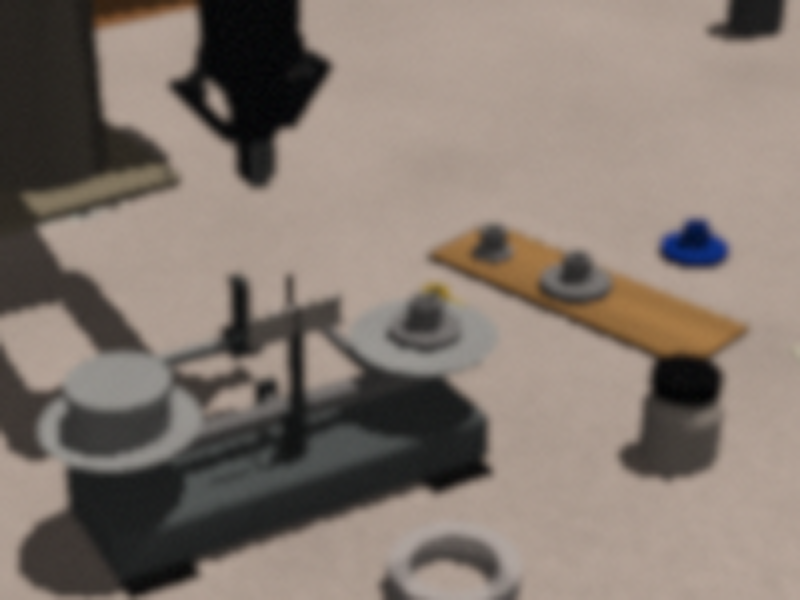

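The weight is seated and the tilt is about +0.010 rad, so the poise must go roughly 1.4 mm towards −y. I'll approach the tab from the left, find contact by force, push, back off and re-measure.

```bash
cat >> h.py <<'E'
def at(a,z,b=-.105):
    p=MID+A[:2]*a+B[:2]*b;return [p[0],p[1],z]
E
python3 - <<'E'
from workcell import r
from h import *
d=r.capture("top");print(tilt(d))
R=down(A)if np.dot(np.array(r.current_tool_rot())[:,1],A)>0 else down(-A)
r.move_straight(at(.06,.12),R,max_speed=.15)
r.move_straight(at(.06,.07),max_speed=.1,threshold=5)
r.move_straight(at(.046,.07),max_speed=.05,threshold=3);r.pause(.2)
b=rd(r,20);a=.046;n=0;print(b)
while a>.034:
    a-=.0006;r.move_straight(at(a,.07),max_speed=.02)
    f=(rd(r,6)-b)@A
    if f>.5 and (g:=(rd(r,8)-b)@A)>.5: print("contact",a,f,g);break
print(a,np.array(r.current_ee_pos()),r.current_t())
r.move_straight(at(a+.004,.07),max_speed=.03);r.pause(1.)
d=r.capture("top");print(tilt(d));d=r.capture("scene");print(tilt(d),tab(d));print(r.current_t())
E
```

```text
(np.float64(0.011476983928716187), array([9.810e-02, 5.680e+02, 1.008e-01, 3.410e+02]))
[ 0.021 -0.169 -0.09 ]
0.03399999999999993 [ 0.51337513 -0.04231248  0.06995164] 44.9167
(np.float64(-0.0036081769374643586), array([1.00e-01, 4.44e+02, 9.91e-02, 3.41e+02]))
(np.float64(0.005281201805424548), array([1.002e-01, 2.710e+02, 1.015e-01, 1.510e+02])) (np.float64(0.0286), np.float64(0.0095), np.float64(0.0511), np.int64(97))
46.3
```

Run:
```python
from workcell import r
from h import *
r.move_straight(at(.05,.07),max_speed=.08)
r.move_straight(at(.06,.145,-.14),max_speed=.15);r.pause(.6)
T=[]
for i in range(6):
    d=r.capture("top");T.append(tilt(d)[0])
print(np.round(T,4),np.mean(T),tilt(d)[1]);S=[]
for i in range(4):
    d=r.capture("scene");S.append(tilt(d)[0])
print(np.round(S,4),tab(d),r.current_t())
ref=dict(np.load("scene6.npz"))
def crop(x):
    return cv2.resize(x["pixels"][165:235,270:335,::-1],None,fx=6,fy=6,interpolation=cv2.INTER_CUBIC)
cv2.imwrite("pics/s7.png",np.hstack([crop(ref),crop(d)]))
```

```text
[-0.0035 -0.0031 -0.0028 -0.0033 -0.0024 -0.0021] -0.0028555212598741116 [9.98e-02 5.16e+02 9.93e-02 3.49e+02]
[0.0057 0.0063 0.0064 0.0068] (np.float64(0.0134), np.float64(0.0094), np.float64(0.0195), np.int64(28)) 48.4083
```

View pics/s7.png

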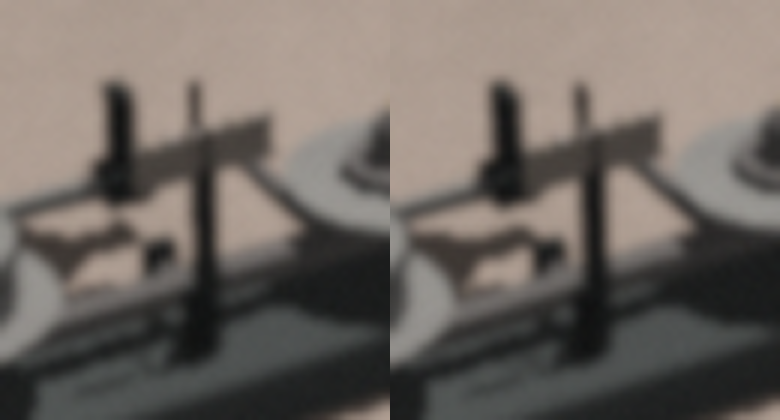

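The needle now overlaps the plate's mark in the right half (needle tip at about (580,90), before at (193,88) in the left half). I'll clear the arm fully and do one robust final check.

Run:
```python
from workcell import r
from h import *
def rob(d,off=0):
    w=cloud(d);z=[]
    for P,r0 in((LP,.036),(RP,.042)):
        h=np.hypot(w[...,0]-P[0],w[...,1]-P[1]);q=w[(h>r0)&(h<.050)][:,2];c=.1+off
        for _ in range(4):s=q[np.abs(q-c)<.009];c=s.mean()
        z+=[c,len(s)]
    return round((z[2]-z[0])/.24,4),np.round(z,4)
for k in("top6","scene6"):print(k,rob(dict(np.load(k+".npz"))))
r.movep([.40,-.25,.2],r.current_tool_rot());r.pause(.3)
for k in("top","scene"):
    L=[rob(r.capture(k)) for _ in range(5)];print(k,np.mean([x[0] for x in L]),L[0][1],L[-1][1])
print(r.current_t())
```

```text
top6 (np.float64(0.0104), array([9.820e-02, 4.580e+02, 1.007e-01, 2.950e+02]))
scene6 (np.float64(0.0099), array([1.010e-01, 2.020e+02, 1.034e-01, 1.320e+02]))
top -0.0030800000000000003 [9.98e-02 5.37e+02 9.92e-02 2.96e+02] [1.00e-01 5.37e+02 9.90e-02 3.05e+02]
scene -0.00386 [1.026e-01 1.960e+02 1.017e-01 1.350e+02] [1.026e-01 2.000e+02 1.019e-01 1.340e+02]
50.2083
```

```bash
python3 -c "
from workcell import r
print(r.hand_in(),r.current_t())"
```

```text
the job is handed in; nothing more can be done
the job is handed in; nothing more can be done
```

The job is handed in after about 50 s: the 200 g weight is seated on the left pan and the beam floats about 0.0035 rad off level, tin side slightly low. The arm stands clear; the one contact beyond plan was about 6 N on that weight's disc while gripping it on the tray.

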